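# Hang the adapter frame on the sloped pipetting stand and clamp it

## Robot

A 7-joint arm with a two-finger parallel gripper is mounted at the origin on a cart in front of the work surface, level with it; the furniture and walls round the work are solid. World frame = base frame: x ahead of the robot, y to its left, z up, the work surface at z = 0. Lengths are in m, angles in rad, forces in N, time in s.
With the tool pointing down it reaches from about 0.4 to 0.85 m from the base axis. Payload 10.4 kg.
Tool frame: the origin (TCP) lies at the very end of the fingers, on their centre line; the grasp point (between the pads) lies 19 mm behind it (r.pinch_z is the distance from the TCP to the grasp point, in m); z points along the fingers, y is the line along which they close (so a half turn about z gives the same grasp; the last joint's range is limited). The gripper opens to 87 mm and grips with 3 to 60 N. Pads are 19 mm wide; open, the fingers measure 117 mm over their backs; the gripper's body (75 mm by 190 mm) begins 51 mm behind the grasp point.
Start: joints at [-1.137, 0.332, -0.065, 1.46, 0.022, 1.35, -0.088], TCP at [0.276, 0.561, 0.223] pointing down, gripper open.
Joint ranges: [-2.6, 2.6], [-0.5, 2.12], [-1.47, 1.34], [0.16, 2.42], [-1.27, 4.41], [0.06, 2.06], [-2.6, 2.6]. Speed limits (rad/s): [2.22, 2.22, 2.79, 2.79, 3.14, 3.14, 3.14].

## Interface

Orientations are given as a unit quaternion [x, y, z, w].
In Python, from bench import r, camera gives the robot as it stands. The module is installed in compiled form; this text tells all that it offers.
- The arm moves only by the shell command python3 -m pendant 'ROWS' [FORCE]. ROWS is JSON, a list of rows, each an object with "dp": the shift along the tool's x, y, z as a fraction of full scale, a list of three; "rotation": the turn, a rotation vector about the tool's x, y, z as a fraction of full scale, a list of three; "jaw": the opening, from 0 (shut) to 1 (fully open). A call has 1 to 8 rows; each row is the pose to reach, as a shift and turn from the pose commanded when the call began, along the tool's axes at that moment, turning the shorter way round; what a row does not reach only later rows make up. Full scale, the value 1, is 0.15 m for a shift and 2 pi rad for a turn. A row lasts 1/8 s, in which the tool goes at most 62.5 mm and 10.7 degrees, less where a joint would pass 70% of its speed; a pose out of reach is approached as far as the arm can. A call with a number of a shift or a turn outside -1 to 1 is refused whole. A call with a gripper value outside its range is refused whole. The fingers move at their own pace and stop on an object; FORCE is the grip in N (left out, the last holds). Time passes only in rows, so rows that repeat a pose let the fingers close. It gives the time, the measured TCP pose, the force, the opening and the grip force at its end, in the units of the state.
- r.read_state(): the state, without advancing time (a new reading comes with each control period).
- camera(name): name is "scene" or "top" or "wrist"; returns a dict with "image" (400x640x3 uint8, red, green, blue), "z_map" (400x640 float32, m along the optical axis (not along the pixel's ray), 0 where there is no reading), "mtx" (3x3 intrinsics, pixels), "T" (4x4, takes a point from camera to world coordinates). Camera axes: x right, y down, z forward; pixel columns grow to the right and rows downward; lengths in m; the calibration is good to about 2 mm. A picture is of the moment at which its call begins.
- r.close_job(): hands the job in; it is judged then, once.
The state is a dict: "time": time; "joint_positions": joint angles; "joint_vel": joint speeds; "joint_torque": joint torques, N m; "ee_pos": TCP position; "eef_rot": TCP orientation; "ft_force": force on the tool from outside, world axes, zero at the start; "torque": the same for the moment, N m; "width": finger opening in m; "grip_force": force on a finger pad.
Only numpy, scipy, OpenCV 4.12 (cv2) and the standard library are available. Lean on these libraries where they do the work, as an engineer would, in place of code of your own. Each camera call takes 0.05 s, during which the arm holds its last target. There are 200 camera calls.

## Task

Flip the clamp lever of the sloped pipetting stand fully open, hang the aluminium adapter frame on the stand by putting both its holes over the two pins until it lies flush on the sloping bed, then flip the lever fully closed over the frame to lock it. Leave the sanitiser bottle and the stapler where they stand.

Things in the scene. Friction and masses are not known exactly. Their poses are not given: they have to be found in the camera images.
- bed: The stand's bed: flat grey board 200 x 200 x 12 mm that leans back 25 degrees, on a grey metal foot fixed to the worktop. Origin: centre of its upper surface, 78 mm above the worktop; x points up the slope (away from the robot, rising 25 degrees), y to the left, z square out of the surface. Two steel pins stand square on it in two dark slots.
- slot_left (a point): Middle of the left pin slot, bed x 40, y +68, z 0 mm. A pin stands in each slot: 12 mm diameter, 13 mm high, the top 4 mm tapering to 7 mm. One bar carries both pins, bolted somewhere along the 40 mm slots: both are at the same bed x, anywhere from 30 to 50 mm; this is not measured and must be seen or found by touch. They do not move under load.
- slot_right (a point): Middle of the right pin slot, bed x 40, y -68, z 0 mm; its pin is level with the left one.
- lever_knob (a point): Centre of the black barrel knob at the end of the clamp lever: 22 mm diameter, 28 mm long along bed y. It lies 66 mm from the hinge along the 12 mm wide steel arm and 6 mm off to the arm's upper side; closed, it is at bed x 22, y 0, z 30 mm. Pinched by its two ends it can pivot between the fingers as the lever swings.
- lever_hinge (a point): Point on the lever's hinge axis, at bed x 88, y 0, z 24 mm; the axis runs along bed y. The fork that carries it is 34 mm wide and rises 32 mm from the bed. Closed, the lever's rubber foot (bed x 48 mm, 16 mm diameter) ends 9.5 mm above the bed, so it shuts over the 8 mm frame only when that is flush.
- cam_lever (a joint): Angle of the clamp lever: 0 = fully closed (lies down the slope along the bed's middle line, parallel to the bed), 1.57 = standing square to the bed, 1.85 = fully open (leaning back up the slope, end stop). Starts closed. Friction holds it wherever it is left; moving it takes about 2 to 3 N at the knob.
- frame: Adapter frame, bare aluminium, about 0.28 kg, lying flat on the worktop: 120 mm (x) by 170 mm (y), 8 mm thick, a window either side of a middle web. Origin: centre of its underside; x points to the 40 mm wide top rail, which has the two holes; z up. Hung on the stand, its axes point the same way as the bed's.
- frame_grip (a point): Point in the frame's upright grip rib, at frame x -15, y 0, z 42 mm: hold it here, fingers either side. The rib is 14 mm thick (y), 38 mm long (frame x -34 to +4 mm) and its top is 57 mm above the frame's underside.
- hole_left (a point): Centre of the left through hole, 15 mm diameter, at frame x 40, y +68 mm, on the underside.
- hole_right (a point): Centre of the right through hole, 15 mm diameter, at frame x 40, y -68 mm, on the underside.
- sanitiser: Sanitiser pump bottle, 58 x 64 x 187 mm, standing behind the work; origin: centre of its underside. Not to be moved.
- stapler: Stapler, 30 x 120 x 40 mm, lying between the frame and the stand; origin: centre of its underside, length along y. Not to be moved.

How it is judged:
On the way, in this order (a step that is already met when the one before it is completed fails the run):
1. the clamp lever is flipped open (past 1.5 rad) (value of joint cam_lever above 1.5 rad), for 0.2 s.
2. the frame is hung on both pins, flush on the bed, with the lever still open (past 1.2 rad) (value of joint cam_lever above 1.2 rad and z of frame in the frame of bed between -0.002 and 0.002 m and x of frame in the frame of bed between -0.015 and 0.015 m and y of frame in the frame of bed between -0.005 and 0.005 m and angle between the z axis of frame and the z axis of bed, either way round below 0.04 rad and angle between the x axis of frame and the x axis of bed, either way round below 0.06 rad), for 0.2 s.
At the end, for the whole second after the job is handed in: The frame hangs on both pins flush on the bed (underside within 2 mm of the bed's surface, tilted no more than 0.04 rad from it, centred within 5 mm sideways and 15 mm along the slope, turned no more than 0.06 rad), at rest, and the lever is closed (below 0.12 rad) (value of joint cam_lever below 0.12 rad and z of frame in the frame of bed between -0.002 and 0.002 m and x of frame in the frame of bed between -0.015 and 0.015 m and y of frame in the frame of bed between -0.005 and 0.005 m and angle between the z axis of frame and the z axis of bed, either way round below 0.04 rad and angle between the x axis of frame and the x axis of bed, either way round below 0.06 rad and linear speed of frame below 0.01 m/s); the robot touches nothing.
It fails at once if the sanitiser bottle is pushed more than 30 mm or tipped (distance of sanitiser from where it was at the start of the episode above 0.03 m or angle between sanitiser's own z axis and vertical above 0.4 rad).
It fails at once if the stapler is moved more than 30 mm (distance of stapler from where it was at the start of the episode above 0.03 m).
It also fails if it takes over 72 s, if anything falls off the work surface, if the arm or the gripper's body presses on something with over 40 N, if the wrist force passes 120 N, or if a joint passes its speed limit or range.

## Working session

There is one attempt and no reset: what is moved stays moved. The work goes in short steps, Python scripts to look and compute and a shell command to move; the robot and the scene stay as the last step left them, time stands still between calls to the robot, and variables do not carry over. Pictures are saved under pics/ and viewed, at most 11 in all, crops included, and the job is handed in when it is done.

```bash
mkdir -p pics
python3 - <<'E'
from bench import r,camera
import cv2,numpy as np
s=r.read_state();print(s['time'],s['ee_pos'],s['eef_rot'],s['width'])
for n in ['scene','top']:
    c=camera(n);cv2.imwrite(f'pics/{n}0.png',c['image'][:,:,::-1]);np.savez(f'{n}0.npz',**c)
    print(n,np.round(c['T'],3).tolist(),c['mtx'].tolist())
E
```

```text
0.0 [0.27551887 0.56057225 0.22174998] [ 2.26424545e-01  9.74028454e-01 -6.94566096e-04 -1.15783382e-04] 0.08662050612760244
scene [[0.703, -0.553, 0.447, 0.036], [-0.711, -0.536, 0.455, -0.546], [-0.012, -0.638, -0.77, 1.109], [0.0, 0.0, 0.0, 1.0]] [[412.85401293403316, 0.0, 320.83103892333776], [0.0, 412.85401293403316, 204.05534143771888], [0.0, 0.0, 1.0]]
top [[-0.0, -0.98, 0.198, 0.421], [-1.0, 0.001, 0.003, 0.041], [-0.003, -0.198, -0.98, 1.181], [0.0, 0.0, 0.0, 1.0]] [[385.171208598898, 0.0, 313.1917516103088], [0.0, 385.171208598898, 197.76644665932898], [0.0, 0.0, 1.0]]
```

View pics/scene0.png

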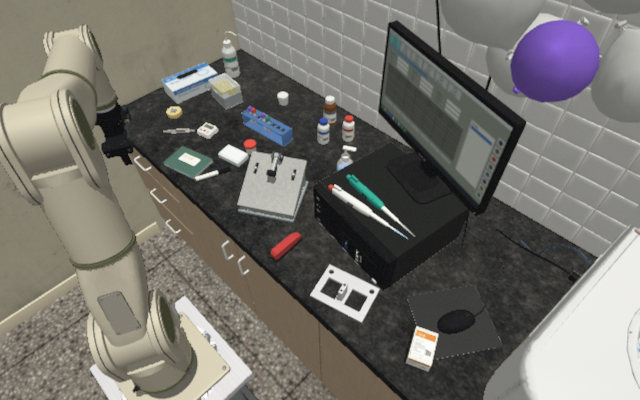

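View pics/top0.png

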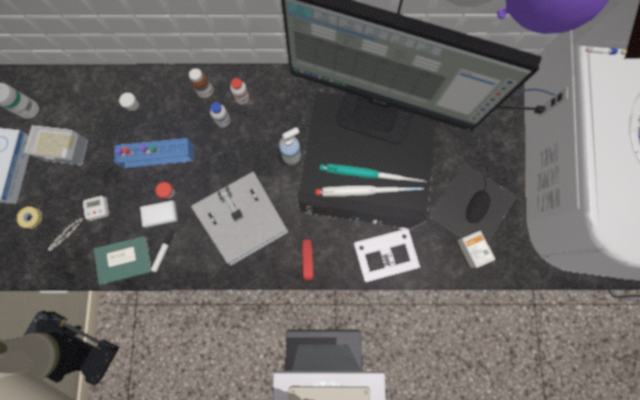

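The stand is at about (240,218) in the top view, the frame at (387,255), the red stapler at (308,260) and the sanitiser at (290,147), just behind. Next I'll measure the bed and frame from masks and depth.

```bash
cat > h.py <<'E'
import numpy as np,cv2
def cloud(c):
    z=c['z_map'];K=c['mtx'];v,u=np.mgrid[:400,:640]
    P=np.stack([(u-K[0,2])/K[0,0]*z,(v-K[1,2])/K[1,1]*z,z],-1)
    return P@c['T'][:3,:3].T+c['T'][:3,3]
def ray(c,uv,z):
    d=c['T'][:3,:3]@np.linalg.inv(c['mtx'])@np.array([uv[0],uv[1],1.]);o=c['T'][:3,3]
    return o+d*(z-o[2])/d[2]
def proj(c,p):
    q=c['T'][:3,:3].T@(np.asarray(p)-c['T'][:3,3]);q=c['mtx']@q;return q[:2]/q[2]
E
python3 - <<'E'
import numpy as np,cv2
from h import *
c=dict(np.load('top0.npz'));P=cloud(c);im=c['image'].astype(int)
sub=P[165:270,185:295];print('z range',np.percentile(sub[...,2],[5,50,95]))
# bed: fit plane to pixels in stand
m=np.zeros((400,640),bool);m[170:268,188:292]=1
m&=(P[...,2]>.025)&(P[...,2]<.2)
pts=P[m]
for k in range(6):
    A=np.c_[pts[:,:2],np.ones(len(pts))];co=np.linalg.lstsq(A,pts[:,2],rcond=None)[0]
    res=A@co-pts[:,2];pts=pts[abs(res)<max(.003,1.5*res.std())]
n=np.array([-co[0],-co[1],1]);n/=np.linalg.norm(n)
print('tilt',np.degrees(np.arccos(n[2])),'updir yaw',np.degrees(np.arctan2(co[1],co[0])),len(pts))
res=P[...,2]-(P[...,:2]@co[:2]+co[2])
bm=(m&(abs(res)<.005)).astype(np.uint8);bm=cv2.morphologyEx(bm,cv2.MORPH_CLOSE,np.ones((7,7)))
cn=max(cv2.findContours(bm,0,1)[0],key=cv2.contourArea)
rect=cv2.minAreaRect(cn);print(rect)
yaw=np.arctan2(co[1],co[0]);xb=np.array([np.cos(yaw)*n[2],np.sin(yaw)*n[2],np.hypot(n[0],n[1])])
yb=np.cross(n,xb)
q=P[bm>0];q=q[abs(q[:,2]-(q[:,:2]@co[:2]+co[2]))<.005]
uv=np.c_[q@xb,q@yb].astype(np.float32)
r2=cv2.minAreaRect(uv);print('metric rect',r2)
cc=xb*r2[0][0]+yb*r2[0][1]+n*(n@q.mean(0));print('centre',cc,cc@n)
# frame
f=(im.min(2)>170);f[:225]=0;f[285:]=0;f[:,:350]=0;f[:,425:]=0
cn=max(cv2.findContours(f.astype(np.uint8),0,1)[0],key=cv2.contourArea)
W=np.array([ray(c,p[0],.008)[:2] for p in cn],np.float32);print('frame',cv2.minAreaRect(W))
W=np.array([P[p[0][1],p[0][0]] for p in cn]);print(np.median(W[:,2]))
# stapler
s=(im[...,0]>120)&(im[...,1]<70);s[:230]=0
cn=max(cv2.findContours(s.astype(np.uint8),0,1)[0],key=cv2.contourArea)
print('stapler',cv2.minAreaRect(np.array([ray(c,p[0],.035)[:2] for p in cn],np.float32)))
print('bottle',np.median(P[135:160,282:298].reshape(-1,3),0))
big=[cv2.resize(c['image'][160:290,180:300,::-1],None,fx=4,fy=4,interpolation=3)]
big.append(cv2.resize(c['image'][222:290,340:430,::-1],None,fx=3.5,fy=3.5,interpolation=3))
H=max(b.shape[0] for b in big)
cv2.imwrite('pics/crop1.png',np.hstack([cv2.copyMakeBorder(b,0,H-b.shape[0],0,0,0) for b in big]))
E
```

```text
z range [-0.00428479  0.00143314  0.11368057]
tilt 24.956600796588212 updir yaw 30.318654097019593 3518
((238.93150329589844, 217.15069580078125), (67.99928283691406, 71.11639404296875), 59.98163604736328)
metric rect ((0.6081371903419495, -0.07494284957647324), (0.20013463497161865, 0.20014452934265137), 0.12837651371955872)
centre [0.58596717 0.25585088 0.07689856] -0.19820018219295923
frame ((0.4857218563556671, -0.1754228174686432), (0.12536440789699554, 0.1719232052564621), 14.809460639953613)
0.005595751517992853
stapler ((0.4467417299747467, 0.06134892255067825), (0.07109126448631287, 0.03019268810749054), 4.447474479675293)
bottle [0.78550942 0.11225819 0.11731081]
```

View pics/crop1.png

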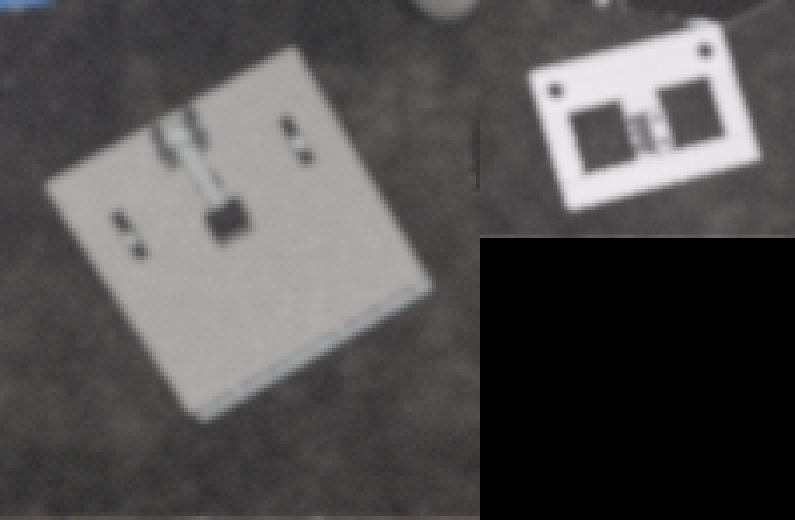

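The crop shows the bed with both slots (each with two dark ends and a pin near the middle), the lever down the middle line with its knob at crop (228,222), and the frame with holes at (555,90) and (705,50), i.e. its top rail away from the robot. The bed fit (25.0° tilt, 200 mm square, z 0.077) matches the given sizes. I'll check the knob and work out the approach.

```bash
cat >> h.py <<'E'
from scipy.spatial.transform import Rotation as R
yaw=np.radians(30.32)
def bedR(t=np.radians(25)):
    Rz=R.from_euler('z',yaw).as_matrix();return Rz@R.from_euler('y',-t).as_matrix()
BR=bedR();BO=np.array([.586,.2558,.078])
def bed(p): return BO+BR@(np.asarray(p)/1000.)
def tobed(P): return (np.asarray(P)-BO)@BR*1000
def plan(p,Rt,grasp=True):
    """p: world grasp point, Rt: tool rotation"""
    from bench import r
    s=r.read_state();R0=R.from_quat(s['eef_rot']).as_matrix();p0=np.array(s['ee_pos'])
    best=None
    for Q in (Rt,Rt@np.diag([-1,-1,1])):
        rv=R.from_matrix(R0.T@Q).as_rotvec()
        if best is None or np.linalg.norm(rv)<np.linalg.norm(best[0]): best=(rv,Q)
    rv,Q=best
    tcp=p+(Q[:,2]*r.pinch_z if grasp else 0)
    d=R0.T@(tcp-p0)
    print('t',round(s['time'],2),'ee',np.round(p0,4),'F',np.round(s['ft_force'],1),'w',round(s['width'],4),'grip',s['grip_force'])
    print('dp',np.round(d/.15,3),'mm',np.round(d*1000,1),'rot',np.round(rv/2/np.pi,4),'deg',np.round(np.degrees(np.linalg.norm(rv)),1))
def toolbed(): # tool z=-bed z, tool y = bed y
    return BR@np.diag([-1,1,-1.])
E
python3 - <<'E'
from h import *
from bench import r
c=dict(np.load('top0.npz'));P=cloud(c)
print('predicted knob px',proj(c,bed([22,0,41])),'hinge',proj(c,bed([88,0,32])))
B=tobed(P.reshape(-1,3)).reshape(400,640,3);im=c['image'].astype(int)
m=(im.max(2)<75)&(abs(B[...,0]-22)<30)&(abs(B[...,1])<25)&(B[...,2]>15)&(B[...,2]<60)
print('knob bed',B[m].mean(0),m.sum(),B[m].max(0),B[m].min(0))
for y in (68,-68):
    k=(abs(B[...,1]-y)<12)&(abs(B[...,0]-40)<30)&(B[...,2]>4)&(B[...,2]<25);print('pin',y,k.sum(),B[k].mean(0))
print(r.pinch_z)
plan(bed([22,0,140]),toolbed())
for uv in [(361.4,247.7),(404.3,236.3)]: print('hole',ray(c,uv,.008))
E
```

```text
predicted knob px [236.57520997 214.38830056] hinge [224.28469446 193.57453754]
knob bed [21.47180134  0.77052912 39.70526941] 36 [28.66648002  9.65328517 44.71826642] [13.83215415 -8.99925741 35.82685118]
pin 68 18 [38.16010924 66.98018821  8.25887206]
pin -68 15 [ 37.90464041 -68.51213455  10.34009517]
0.0187
t 0.1 ee [0.2755 0.5606 0.2218] F [ 0.9 -0.2 -0.7] w 0.0872 grip 0.0
dp [-2.639 -1.085  0.165] mm [-395.8 -162.7   24.8] rot [-0.0344 -0.0638 -0.1543] deg 61.4
hole [ 0.50432421 -0.10114763  0.008     ]
hole [ 0.53874114 -0.23253466  0.008     ]
```

```bash
python3 -m pendant '[{"dp":[-0.4,-0.17,0],"rotation":[-0.004,-0.008,-0.02],"jaw":1},{"dp":[-0.8,-0.34,0],"rotation":[-0.009,-0.016,-0.04],"jaw":1},{"dp":[-1,-0.5,0.02],"rotation":[-0.014,-0.026,-0.06],"jaw":1},{"dp":[-1,-0.5,0.02],"rotation":[-0.018,-0.033,-0.08],"jaw":1}]' 20; python3 -c "
from h import *
plan(bed([22,0,140]),toolbed())"
```

```text
time: 0.6
ee_pos: [0.3794, 0.4239, 0.2192]
eef_rot: [-0.023, 0.993, 0.03, 0.113]
ft_force: [-0.0, 0.2, 0.7]
width: 0.0866
grip_force: 0.0
t 0.6 ee [0.3794 0.4239 0.2192] F [-0.   0.2  0.7] w 0.0866 grip 0.0
dp [-1.083 -1.295  0.33 ] mm [-162.5 -194.2   49.5] rot [-0.0166 -0.0303 -0.0744] deg 29.5
```

```bash
python3 -m pendant '[{"dp":[-0.3,-0.35,0],"rotation":[-0.006,-0.01,-0.025],"jaw":1},{"dp":[-0.6,-0.7,0.1],"rotation":[-0.011,-0.02,-0.05],"jaw":1},{"dp":[-0.9,-1,0.25],"rotation":[-0.0166,-0.0303,-0.0744],"jaw":1},{"dp":[-1,-1,0.25],"rotation":[-0.0166,-0.0303,-0.0744],"jaw":1},{"dp":[-1,-1,0.25],"rotation":[-0.0166,-0.0303,-0.0744],"jaw":1}]'; python3 -c "
from h import *
plan(bed([22,0,100]),toolbed())
from bench import camera
c=camera('wrist');np.savez('w1.npz',**c);cv2.imwrite('pics/w1.png',c['image'][:,:,::-1])
print(np.round(tobed(c['T'][:3,3]),1), [np.round(proj(c,bed(p))) for p in [(22,0,41),(38,68,13),(38,-68,13)]])"
```

```text
time: 1.23
ee_pos: [0.5421, 0.2828, 0.2076]
eef_rot: [-0.253, 0.943, 0.057, 0.208]
ft_force: [-0.0, 0.3, 0.1]
width: 0.087
grip_force: 0.0
t 1.23 ee [0.5421 0.2828 0.2076] F [-0.   0.3  0.1] w 0.087 grip 0.0
dp [ 0.069 -0.303  0.31 ] mm [ 10.4 -45.5  46.5] rot [-0.0001 -0.0003 -0.0008] deg 0.3
[-40.2  46.3 289.6] [array([260., 190.]), array([344., 200.]), array([188., 200.])]
```

View pics/w1.png

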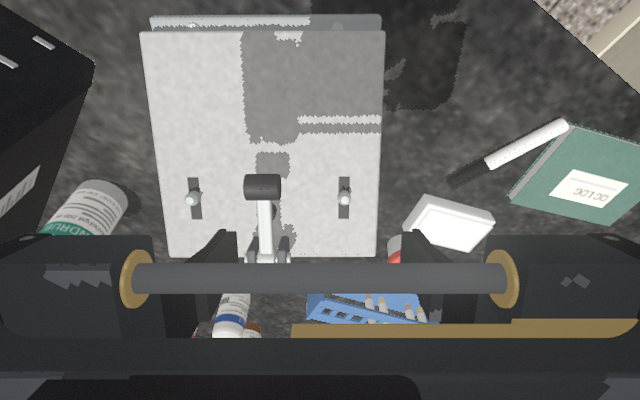

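The wrist view shows the bed with the knob at (262,187) and pins at (192,199) and (345,199), in slots spanning rows ~178–219. I'll measure the slots and pins here as a check on the bed pose.

```bash
cat >> h.py <<'E'
def bray(c,uv,z):
    d=BR.T@(c['T'][:3,:3]@np.linalg.inv(c['mtx'])@np.array([uv[0],uv[1],1.]));o=tobed(c['T'][:3,3])
    return np.round(o+d*(z-o[2])/d[2],1)
E
python3 - <<'E'
from h import *
c=dict(np.load('w1.npz'));g=c['image'].max(2)
for x0,x1 in ((180,207),(330,357)):
    s=g[170:228,x0:x1];print('slot cols/rows')
    m=(s<130).astype(np.uint8);n,l,st,ce=cv2.connectedComponentsWithStats(m)
    for i in range(1,n):
        if st[i,4]>6: print(st[i])
    ys,xs=np.where(m);u=(xs.min()+xs.max())/2+x0
    for v in (ys.min()+170-.5,ys.max()+170+.5): print('end',u,v,bray(c,(u,v),0))
    b=(s>225).astype(np.uint8);ys,xs=np.where(b);print('bright',len(ys),xs.mean()+x0,ys.mean()+170,bray(c,(xs.mean()+x0,ys.mean()+170),13))
big=cv2.resize(c['image'][165:235,170:370,::-1],None,fx=4,fy=4,interpolation=0);cv2.imwrite('pics/w1c.png',big)
E
```

```text
slot cols/rows
[  8   8  12  16 148]
[ 11  31  11  18 144]
end 194.5 177.5 [ 20.5 -65.5   0. ]
end 194.5 218.5 [ 59.3 -69.5  -0. ]
bright 34 189.3235294117647 200.38235294117646 [ 38.1 -67.1  13. ]
slot cols/rows
[  9   7  11  16 148]
[  9  34  10  14 123]
end 344.0 176.5 [20.2 68.6  0. ]
end 344.0 217.5 [59.  69.2  0. ]
bright 46 343.45652173913044 201.19565217391303 [39.5 67.4 13. ]
```

View pics/w1c.png

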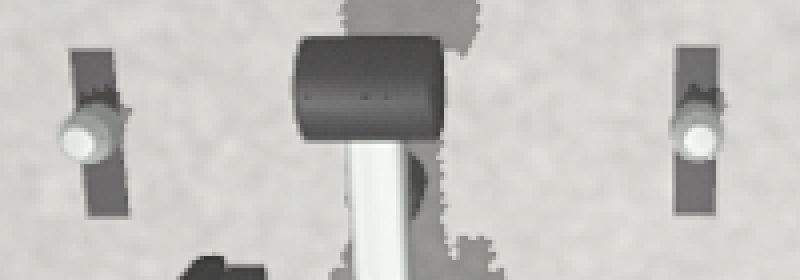

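Slot ends come out at bed x 20.3 and 59.1 and y +68.9/−67.5, so the bed pose is good to under 1 mm (shift y by +0.7). Pins sit at bed x ≈ 38.3. Now I'll grasp the knob.

```bash
sed -i 's/^def bed(p)/BO=BO+BR@np.array([0,.0007,0])\ndef bed(p)/' h.py; python3 -m pendant '[{"dp":[0.07,-0.3,0.2],"rotation":[0,0,-0.0008],"jaw":0.6},{"dp":[0.07,-0.3,0.35],"rotation":[0,0,-0.0008],"jaw":0.6},{"dp":[0.07,-0.3,0.35],"rotation":[0,0,-0.0008],"jaw":0.6}]'; python3 -c "
from h import *
plan(bed([22,0,30]),toolbed())"
```

```text
time: 1.65
ee_pos: [0.5718, 0.2549, 0.1543]
eef_rot: [-0.259, 0.942, 0.057, 0.206]
ft_force: [-0.1, 0.5, 0.4]
width: 0.0648
grip_force: 0.0
t 1.65 ee [0.5718 0.2549 0.1543] F [-0.1  0.5  0.4] w 0.0648 grip 0.0
dp [-0.01  -0.04   0.421] mm [-1.5 -5.9 63.2] rot [ 0.0005 -0.0007  0.0009] deg 0.5
```

```bash
python3 -m pendant '[{"dp":[0,0,0.2],"rotation":[0,0,0],"jaw":0.6},{"dp":[0,0,0.38],"rotation":[0,0,0],"jaw":0.6},{"dp":[0,0,0.38],"rotation":[0,0,0],"jaw":0.6},{"dp":[0,0,0.38],"rotation":[0,0,0],"jaw":0.6}]'; python3 -c "
from h import *
plan(bed([22,0,30]),toolbed())"
```

```text
time: 2.15
ee_pos: [0.5939, 0.2673, 0.106]
eef_rot: [-0.258, 0.941, 0.058, 0.209]
ft_force: [1.1, 0.0, 0.4]
width: 0.0523
grip_force: 0.0
t 2.15 ee [0.5939 0.2673 0.106 ] F [1.1 0.  0.4] w 0.0523 grip 0.0
dp [ 0.009 -0.035  0.058] mm [ 1.3 -5.3  8.7] rot [0.0005 0.0001 0.0009] deg 0.4
```

```bash
python3 -m pendant '[{"dp":[0.009,-0.035,0.05],"rotation":[0,0,0],"jaw":0.6},{"dp":[0.009,-0.035,0.05],"rotation":[0,0,0],"jaw":0.6}]'; python3 -c "
from h import *
plan(bed([22,0,30]),toolbed())"
```

```text
time: 2.4
ee_pos: [0.5985, 0.2623, 0.0971]
eef_rot: [-0.257, 0.942, 0.057, 0.208]
ft_force: [-0.6, 0.0, -0.1]
width: 0.0521
grip_force: 0.0
t 2.4 ee [0.5985 0.2623 0.0971] F [-0.6  0.  -0.1] w 0.0521 grip 0.0
dp [-0.008  0.009  0.001] mm [-1.2  1.4  0.1] rot [ 0.0004 -0.0002  0.0006] deg 0.3
```

```bash
python3 -m pendant '[{"dp":[0,0.005,0],"rotation":[0,0,0],"jaw":0},{"dp":[0,0.005,0],"rotation":[0,0,0],"jaw":0},{"dp":[0,0.005,0],"rotation":[0,0,0],"jaw":0},{"dp":[0,0.005,0],"rotation":[0,0,0],"jaw":0}]' 15; python3 -c "
from h import *
plan(bed([22,0,30]),toolbed())"
```

```text
time: 2.9
ee_pos: [0.5983, 0.263, 0.0972]
eef_rot: [-0.258, 0.942, 0.057, 0.208]
ft_force: [1.2, -1.7, -0.8]
width: 0.0277
grip_force: 15.0
t 2.9 ee [0.5983 0.263  0.0972] F [ 1.2 -1.7 -0.8] w 0.0277 grip 14.999948116019368
dp [-0.007  0.005  0.   ] mm [-1.   0.7  0.1] rot [ 0.0003 -0.0001  0.0007] deg 0.3
```

Width 27.7 mm means the knob is held. Swing it open along the arc.

```bash
python3 -m pendant '[{"dp":[-0.023,0,-0.107],"rotation":[0,0,0],"jaw":0},{"dp":[-0.073,0,-0.206],"rotation":[0,0,0],"jaw":0},{"dp":[-0.145,0,-0.289],"rotation":[0,0,0],"jaw":0},{"dp":[-0.236,0,-0.351],"rotation":[0,0,0],"jaw":0},{"dp":[-0.339,0,-0.39],"rotation":[0,0,0],"jaw":0},{"dp":[-0.449,0,-0.402],"rotation":[0,0,0],"jaw":0},{"dp":[-0.558,0,-0.386],"rotation":[0,0,0],"jaw":0},{"dp":[-0.6,0,-0.373],"rotation":[0,0,0],"jaw":0}]'; python3 -c "
from h import *
plan(bed([112,0,85.7]),toolbed())"
```

```text
time: 3.9
ee_pos: [0.6492, 0.2927, 0.1876]
eef_rot: [-0.258, 0.942, 0.057, 0.209]
ft_force: [-2.2, -6.3, 2.0]
width: 0.0279
grip_force: 15.0
t 3.9 ee [0.6492 0.2927 0.1876] F [-2.2 -6.3  2. ] w 0.0279 grip 15.00025830231607
dp [0.004 0.005 0.009] mm [0.6 0.7 1.4] rot [0.0002 0.0001 0.0007] deg 0.3
```

```bash
python3 -m pendant '[{"dp":[0,0,0],"rotation":[0,0,0],"jaw":0.6},{"dp":[0,0,0],"rotation":[0,0,0],"jaw":0.6},{"dp":[0,0,-0.35],"rotation":[0,0,0],"jaw":0.6},{"dp":[0,0,-0.7],"rotation":[0,0,0],"jaw":0.6},{"dp":[0.1,0,-0.8],"rotation":[0,0,0],"jaw":0.6}]'
cat >> h.py <<'E'
FY=np.radians(14.7);FC=np.array([.4828,-.1770,0])
def frp(x,y,z,): return FC+R.from_euler('z',FY).as_matrix()@np.array([x,y,z])/1000
def toolfr(): return R.from_euler('z',FY).as_matrix()@np.diag([-1,1,-1.])
E
python3 - <<'E'
from h import *
from bench import camera
c=camera('top');B=tobed(cloud(c).reshape(-1,3)).reshape(400,640,3);im=c['image'].max(2)
m=(im<75)&(abs(B[...,1])<16)&(B[...,2]>60)&(B[...,2]<105)&(B[...,0]>60)&(B[...,0]<140);print('knob',m.sum(),B[m].mean(0) if m.any() else 0)
c=dict(np.load('top0.npz'));P=cloud(c)
for y in (-.25,-.2,-.15,-.1,-.05):
    k=(abs(P[...,1]-y)<.02)&(P[...,2]>.03)&(P[...,0]<.75)&(P[...,0]>.52);print(y,P[k].min(0) if k.any() else 0,P[k][:,2].max() if k.any() else 0)
plan(frp(-15,0,42)+[0,0,.15],toolfr())
E
```

```text
time: 4.53
ee_pos: [0.5931, 0.2611, 0.2934]
eef_rot: [-0.258, 0.941, 0.058, 0.211]
ft_force: [-0.9, -0.4, -0.9]
width: 0.0521
grip_force: 0.0
knob 32 [115.23646292  -1.19003542  92.41119289]
-0.25 [ 0.56123787 -0.26989612  0.03007875] 0.1860389637251686
-0.2 [ 0.56119222 -0.21998679  0.03128032] 0.1879417172827107
-0.15 [ 0.57401129 -0.16999135  0.03256563] 0.19091137705231476
-0.1 [ 0.58192254 -0.11997034  0.03009725] 0.1966679683984902
-0.05 [ 0.58995091 -0.06999015  0.03039859] 0.19862505799683405
t 4.58 ee [0.5916 0.2598 0.2926] F [ 1.1 -1.1  0.7] w 0.052 grip 0.0
dp [ 2.332 -2.11  -0.223] mm [ 349.8 -316.4  -33.4] rot [0.0099 0.0696 0.0435] deg 29.8
```

```bash
python3 -m pendant '[{"dp":[0.27,-0.25,-0.02],"rotation":[0.001,0.01,0.006],"jaw":0.6},{"dp":[0.54,-0.5,-0.05],"rotation":[0.003,0.02,0.012],"jaw":0.6},{"dp":[0.8,-0.75,-0.07],"rotation":[0.005,0.035,0.022],"jaw":0.6},{"dp":[1,-0.95,-0.1],"rotation":[0.007,0.05,0.032],"jaw":0.6},{"dp":[1,-1,-0.1],"rotation":[0.0099,0.0696,0.0435],"jaw":0.6},{"dp":[1,-1,-0.1],"rotation":[0.0099,0.0696,0.0435],"jaw":0.6}]'
python3 - <<'E'
from h import *
plan(frp(-15,0,42)+[0,0,.15],toolfr())
E
```

```text
time: 5.32
ee_pos: [0.5474, 0.0598, 0.2373]
eef_rot: [-0.128, 0.992, -0.002, -0.003]
ft_force: [0.2, 1.1, 0.5]
width: 0.0521
grip_force: 0.0
t 5.33 ee [0.5474 0.0598 0.2373] F [0.2 1.1 0.5] w 0.0521 grip 0.0
dp [ 0.915 -1.415  0.437] mm [ 137.3 -212.3   65.5] rot [-0.0005 -0.0011  0.0001] deg 0.4
```

```bash
python3 -m pendant '[{"dp":[0.33,-0.15,0],"rotation":[0,-0.001,0],"jaw":0.6},{"dp":[0.66,-0.4,0],"rotation":[0,-0.001,0],"jaw":0.6},{"dp":[0.92,-0.7,0.1],"rotation":[0,-0.001,0],"jaw":0.6},{"dp":[0.92,-1,0.2],"rotation":[0,-0.001,0],"jaw":0.6},{"dp":[0.92,-1,0.25],"rotation":[0,-0.001,0],"jaw":0.6},{"dp":[0.92,-1,0.25],"rotation":[0,-0.001,0],"jaw":0.6}]'
python3 - <<'E'
from h import *
plan(frp(-15,0,42)+[0,0,.15],toolfr())
from bench import camera
c=camera('wrist');np.savez('w2.npz',**c);cv2.imwrite('pics/w2.png',c['image'][:,:,::-1])
for p in [(40,68,8),(40,-68,8),(4,0,57),(-34,0,57)]: print(p,np.round(proj(c,frp(*p))))
E
```

```text
time: 6.08
ee_pos: [0.4507, -0.1203, 0.2015]
eef_rot: [-0.129, 0.992, -0.0, 0.001]
ft_force: [0.3, 0.9, -0.3]
width: 0.0522
grip_force: 0.0
t 6.08 ee [ 0.4507 -0.1203  0.2015] F [ 0.3  0.9 -0.3] w 0.0522 grip 0.0
dp [-0.01  -0.42   0.189] mm [ -1.4 -63.   28.3] rot [-0.0002  0.0004  0.0003] deg 0.2
(40, 68, 8) [323. 223.]
(40, -68, 8) [204. 223.]
(4, 0, 57) [254. 206.]
(-34, 0, 57) [251. 167.]
```

View pics/w2.png

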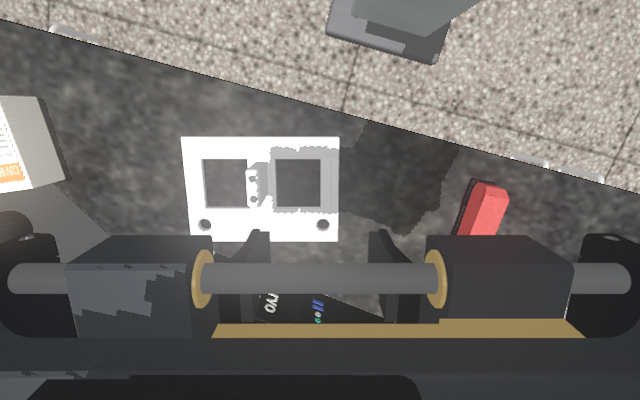

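The holes show at about (205,225) and (323,225) and the rib around (253,185), within 2 px of prediction. I'll refine the hole centres.

Run:
```python
from h import *
c=dict(np.load('w2.npz'));g=c['image'].max(2);H=[]
for (u,v) in ((323,225),(205,225)):
    s=(g[v-10:v+10,u-12:u+12]<120).astype(np.uint8);n,l,st,ce=cv2.connectedComponentsWithStats(s)
    i=l[10,12] or 1+np.argmax(st[1:,4]);p=ce[i]+[u-12,v-10];w=ray(c,p,.008);print(st[i],p,w);H.append(w)
d=H[0]-H[1];y=np.arctan2(-d[0],d[1]);m=(H[0]+H[1])/2;print(np.linalg.norm(d),np.degrees(y),m-.04*np.array([np.cos(y),np.sin(y),0]))
```

```text
[ 7  5 11  8 70] [322.75714286 223.48571429] [ 0.50439226 -0.10107091  0.008     ]
[ 8  5 10  8 45] [205.02222222 224.15555556] [ 0.53965423 -0.23118987  0.008     ]
0.1348122783826083 15.162853382350153 [ 0.48341579 -0.17659293  0.008     ]
```

```bash
sed -i 's/^FY=.*/FY=np.radians(14.9);FC=np.array([.4833,-.1770,0])/' h.py; python3 -m pendant '[{"dp":[-0.01,-0.25,0.1],"rotation":[0,0,0],"jaw":0.6},{"dp":[-0.01,-0.43,0.3],"rotation":[0,0,0],"jaw":0.6},{"dp":[-0.01,-0.43,0.6],"rotation":[0,0,0],"jaw":0.6},{"dp":[-0.01,-0.43,0.6],"rotation":[0,0,0],"jaw":0.6}]'
python3 - <<'E'
from h import *
plan(frp(-15,0,42),toolfr())
E
```

```text
time: 6.62
ee_pos: [0.4675, -0.1819, 0.1101]
eef_rot: [-0.129, 0.992, -0.0, -0.001]
ft_force: [0.3, 0.7, 0.3]
width: 0.052
grip_force: 0.0
t 6.62 ee [ 0.4675 -0.1819  0.1101] F [0.3 0.7 0.3] w 0.052 grip 0.0
dp [-0.012  0.005  0.579] mm [-1.8  0.7 86.8] rot [-0.     -0.0005 -0.0002] deg 0.2
```

```bash
python3 -m pendant '[{"dp":[-0.01,0.005,0.3],"rotation":[0,-0.0005,0],"jaw":0.6},{"dp":[-0.01,0.005,0.5],"rotation":[0,-0.0005,0],"jaw":0.6},{"dp":[-0.01,0.005,0.58],"rotation":[0,-0.0005,0],"jaw":0.6},{"dp":[-0.01,0.005,0.58],"rotation":[0,-0.0005,0],"jaw":0.6},{"dp":[-0.01,0.005,0.58],"rotation":[0,-0.0005,0],"jaw":0},{"dp":[-0.01,0.005,0.58],"rotation":[0,-0.0005,0],"jaw":0},{"dp":[-0.01,0.005,0.58],"rotation":[0,-0.0005,0],"jaw":0},{"dp":[-0.01,0.005,0.58],"rotation":[0,-0.0005,0],"jaw":0}]' 40
python3 - <<'E'
from h import *
plan(frp(-15,0,42),toolfr())
E
```

```text
time: 7.62
ee_pos: [0.4706, -0.1826, 0.0253]
eef_rot: [-0.128, 0.992, -0.001, 0.003]
ft_force: [1.0, 0.5, -0.4]
width: 0.0199
grip_force: 0.0
t 7.62 ee [ 0.4706 -0.1826  0.0253] F [ 1.   0.5 -0.4] w 0.0199 grip 0.0
dp [0.009 0.014 0.014] mm [1.3 2.2 2. ] rot [-0.0003  0.0008 -0.0006] deg 0.4
```

Not quite closed yet; finish closing, then lift.

```bash
python3 -m pendant '[{"dp":[0,0.005,0],"rotation":[0,0,0],"jaw":0},{"dp":[0,0.005,0],"rotation":[0,0,0],"jaw":0},{"dp":[0,0.005,0],"rotation":[0,0,0],"jaw":0},{"dp":[0,0.005,0],"rotation":[0,0,0],"jaw":0}]' 40;  python3 - <<'E'
from h import *
plan(frp(-15,0,42),toolfr())
E
```

```text
time: 8.12
ee_pos: [0.4702, -0.1816, 0.0252]
eef_rot: [-0.128, 0.992, -0.0, 0.002]
ft_force: [-2.1, 3.0, 4.8]
width: 0.0132
grip_force: 40.0
t 8.12 ee [ 0.4702 -0.1816  0.0252] F [-2.1  3.   4.8] w 0.0132 grip 40.00546862371266
dp [0.008 0.007 0.013] mm [1.2 1.1 1.9] rot [-0.0002  0.0007 -0.0005] deg 0.3
```

```bash
python3 -m pendant '[{"dp":[0.03,0,-0.08],"rotation":[0,0,0],"jaw":0},{"dp":[0.08,0,-0.25],"rotation":[0,0,0],"jaw":0},{"dp":[0.14,0.05,-0.45],"rotation":[0,0,0],"jaw":0},{"dp":[0.2,0.2,-0.65],"rotation":[0,0,0],"jaw":0},{"dp":[0.2,0.4,-0.8],"rotation":[0,0,0],"jaw":0},{"dp":[0.2,0.6,-0.9],"rotation":[0,0,0],"jaw":0},{"dp":[0.2,0.8,-0.9],"rotation":[0,0,0],"jaw":0},{"dp":[0.2,1,-0.9],"rotation":[0,0,0],"jaw":0}]'
cat >> h.py <<'E'
def hang(z,x=-1.7,y=0): plan(bed([x-13.8,y,43.9+z]),toolbed())
E
python3 - <<'E'
from h import *
hang(80)
E
```

```text
time: 9.12
ee_pos: [0.4019, -0.044, 0.1601]
eef_rot: [-0.128, 0.992, -0.001, 0.003]
ft_force: [0.8, -0.1, -2.8]
width: 0.0134
grip_force: 40.0
t 9.12 ee [ 0.4019 -0.044   0.1601] F [ 0.8 -0.1 -2.8] w 0.0134 grip 39.99691693112254
dp [-1.316  1.522 -0.04 ] mm [-197.4  228.3   -6.1] rot [-0.01   -0.0681 -0.0427] deg 29.2
```

```bash
python3 -m pendant '[{"dp":[-0.1,0.25,-0.1],"rotation":[-0.001,-0.007,-0.004],"jaw":0},{"dp":[-0.25,0.5,-0.2],"rotation":[-0.003,-0.018,-0.011],"jaw":0},{"dp":[-0.45,0.75,-0.25],"rotation":[-0.005,-0.034,-0.021],"jaw":0},{"dp":[-0.65,0.95,-0.25],"rotation":[-0.007,-0.05,-0.031],"jaw":0},{"dp":[-0.85,1,-0.25],"rotation":[-0.009,-0.06,-0.038],"jaw":0},{"dp":[-0.95,1,-0.25],"rotation":[-0.01,-0.0681,-0.0427],"jaw":0},{"dp":[-0.95,1,-0.25],"rotation":[-0.01,-0.0681,-0.0427],"jaw":0}]'
python3 - <<'E'
from h import *
hang(60)
E
```

```text
time: 10.0
ee_pos: [0.5015, 0.1361, 0.197]
eef_rot: [-0.255, 0.943, 0.057, 0.208]
ft_force: [-1.6, 0.1, -2.2]
width: 0.0137
grip_force: 40.0
t 10.0 ee [0.5015 0.1361 0.197 ] F [-1.6  0.1 -2.2] w 0.0137 grip 39.997644228860736
dp [-0.368  0.409  0.526] mm [-55.2  61.4  79. ] rot [ 0.0001 -0.0004 -0.0001] deg 0.2
```

```bash
python3 -m pendant '[{"dp":[-0.12,0.13,0.03],"rotation":[0,0,0],"jaw":0},{"dp":[-0.25,0.27,0.1],"rotation":[0,0,0],"jaw":0},{"dp":[-0.368,0.409,0.25],"rotation":[0,0,0],"jaw":0},{"dp":[-0.368,0.409,0.42],"rotation":[0,0,0],"jaw":0},{"dp":[-0.368,0.409,0.526],"rotation":[0,0,0],"jaw":0},{"dp":[-0.368,0.409,0.526],"rotation":[0,0,0],"jaw":0},{"dp":[-0.368,0.409,0.526],"rotation":[0,0,0],"jaw":0}]'
python3 - <<'E'
from h import *
hang(20)
from bench import camera
c=camera('wrist');np.savez('w3.npz',**c);cv2.imwrite('pics/w3.png',c['image'][:,:,::-1])
print(tobed(c['T'][:3,3]))
E
```

```text
time: 10.88
ee_pos: [0.5431, 0.2316, 0.1501]
eef_rot: [-0.255, 0.942, 0.057, 0.209]
ft_force: [-0.4, 0.1, -2.8]
width: 0.0142
grip_force: 40.0
t 10.88 ee [0.5431 0.2316 0.1501] F [-0.4  0.1 -2.8] w 0.0142 grip 39.997808039188385
dp [ 0.009 -0.001  0.273] mm [ 1.3 -0.1 41. ] rot [ 0.0001 -0.0001 -0.0001] deg 0.1
[-87.19694109   0.43655141 248.01417599]
```

View pics/w3.png

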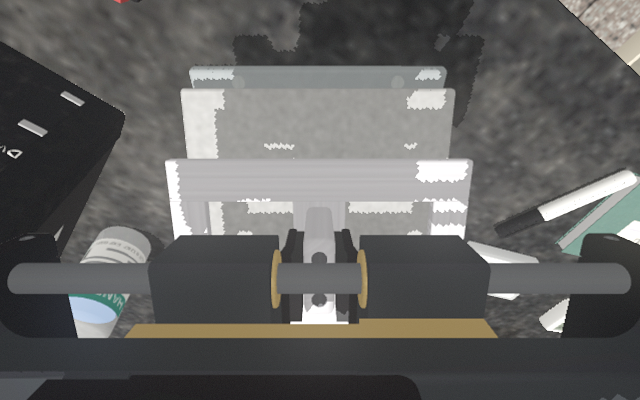

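The wrist view shows the frame held level over the bed, its near top edge at row ~159 from column 166 to 472; the pins are hidden behind the fingers. I'll check that edge against expectation and from the other cameras' depth.

Run:
```python
from h import *
from bench import camera
c=dict(np.load('w3.npz'))
s=c['image'].astype(int).max(2)
for u in (200,250,300,350,440): 
    d=np.diff(s[140:175,u-3:u+4].mean(1));v=140+np.argmax(abs(d))+1;print(u,v,bray(c,(u,v),68))
for v in (165,175,190):
    d=np.abs(np.diff(s[v-1:v+2].mean(0)));a=150+np.argmax(d[150:185])+.5;b=455+np.argmax(d[455:490])+.5;print(v,a,b,bray(c,(a,v),68),bray(c,(b,v),68))
# top camera: frame in bed coords
t=camera('top');B=tobed(cloud(t).reshape(-1,3)).reshape(400,640,3);print('open lever?')
m=(B[...,2]>50)&(B[...,2]<78)&(abs(B[...,1])<110)&(abs(B[...,0])<110)
f=B[m];print(len(f),f[:,2].mean());A=np.c_[f[:,:2],np.ones(len(f))];print('plane slope',np.linalg.lstsq(A,f[:,2],rcond=None)[0])
r_=cv2.minAreaRect(f[:,:2].astype(np.float32));print(r_)
cv2.imwrite('pics/t3.png',cv2.resize(t['image'][150:290,170:310,::-1],None,fx=4,fy=4))
```

```text
200 159 [-59.3 -64.6  68. ]
250 159 [-59.3 -37.1  68. ]
300 159 [-59.3  -9.7  68. ]
350 159 [-59.3  17.8  68. ]
440 161 [-58.1  67.3  68. ]
165 164.5 472.5 [-56.  -84.5  68. ] [-55.9  85.5  68. ]
175 165.5 471.5 [-50.4 -84.6  68. ] [-50.3  85.6  68. ]
190 167.5 469.5 [-41.8 -84.6  68. ] [-41.6  85.6  68. ]
open lever?
1240 67.82715999277335
plane slope [-1.16964456e-02 -9.35251115e-04  6.82053423e+01]
((29.052030563354492, 9.0870361328125), (116.41240692138672, 195.07012939453125), 19.01832389831543)
```

View pics/t3.png

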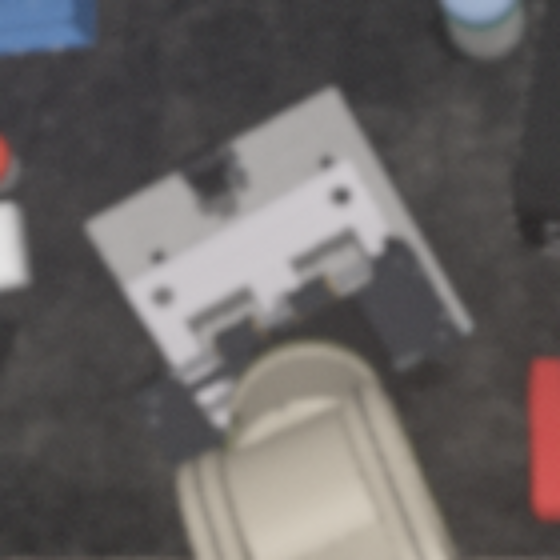

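The top crop shows the lever open and the frame's holes at crop (162,296) and (341,194). I'll measure those precisely.

Run:
```python
from h import *
from bench import camera
t=camera('top');g=t['image'].max(2).astype(np.float32)
for u,v in ((210,224),(255,198)):
    w=g[v-4:v+5,u-4:u+5];w=np.clip(150-w,0,None) if w.min()<120 else np.clip(np.percentile(w,60)-w,0,None)
    yy,xx=np.mgrid[-4:5,-4:5];p=(u+(w*xx).sum()/w.sum(),v+(w*yy).sum()/w.sum());print(np.round(p,2),g[v,u],bray(t,p,67))
c=dict(np.load('top0.npz'))
print('slots/pins init top: nominal px',[np.round(proj(c,bed(q)),2) for q in [(38.3,68,13),(38.3,-68,13),(20,68,0),(60,68,0)]])
hang(14)
```

```text
[210.1 223.7] 117.0 [40.8 69.4 67. ]
[254.79 198.53] 94.0 [ 40.7 -67.   67. ]
slots/pins init top: nominal px [array([211.93, 219.54]), array([254.29, 195.65]), array([215.49, 223.83]), array([208.09, 212.09])]
t 11.03 ee [0.5432 0.232  0.1503] F [ 0.2  0.2 -2.6] w 0.0137 grip 39.99782485887408
dp [ 0.011 -0.003  0.314] mm [ 1.7 -0.4 47.1] rot [ 0.0002  0.     -0.    ] deg 0.1
```

```bash
python3 -m pendant '[{"dp":[0.015,-0.005,0.1],"rotation":[0,0,0],"jaw":0},{"dp":[0.015,-0.005,0.2],"rotation":[0,0,0],"jaw":0},{"dp":[0.015,-0.005,0.28],"rotation":[0,0,0],"jaw":0},{"dp":[0.015,-0.005,0.31],"rotation":[0,0,0],"jaw":0},{"dp":[0.015,-0.005,0.33],"rotation":[0,0,0],"jaw":0},{"dp":[0.015,-0.005,0.345],"rotation":[0,0,0],"jaw":0},{"dp":[0.015,-0.005,0.345],"rotation":[0,0,0],"jaw":0}]'
python3 - <<'E'
from h import *
hang(0)
from bench import camera
t=camera('top');g=t['image'].max(2).astype(np.float32)
cv2.imwrite('pics/t4.png',cv2.resize(t['image'][170:250,190:280,::-1],None,fx=6,fy=6,interpolation=3))
E
```

```text
time: 11.9
ee_pos: [0.5604, 0.2415, 0.1016]
eef_rot: [-0.256, 0.942, 0.057, 0.208]
ft_force: [0.3, 1.2, -2.0]
width: 0.0137
grip_force: 40.0
t 11.9 ee [0.5604 0.2415 0.1016] F [ 0.3  1.2 -2. ] w 0.0137 grip 39.99782874248922
dp [-0.007  0.001  0.057] mm [-1.1  0.1  8.5] rot [ 0.0002 -0.0001  0.0001] deg 0.1
```

View pics/t4.png

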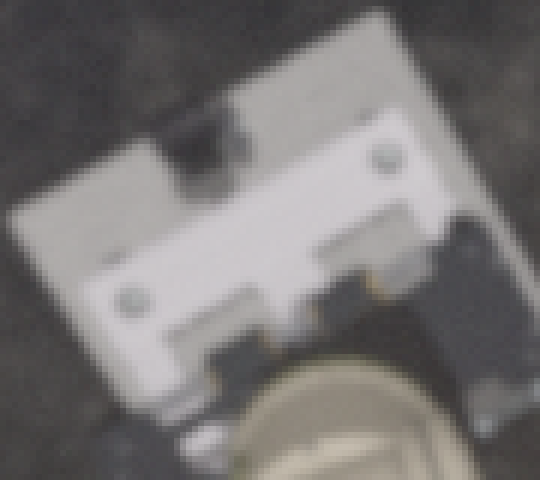

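Both holes show the pins inside, with no contact force. Lower the rest.

```bash
python3 -m pendant '[{"dp":[0,0,0.02],"rotation":[0,0,0],"jaw":0},{"dp":[0,0,0.04],"rotation":[0,0,0],"jaw":0},{"dp":[0,0,0.05],"rotation":[0,0,0],"jaw":0},{"dp":[0,0,0.05],"rotation":[0,0,0],"jaw":0}]'
python3 - <<'E'
from h import *
hang(0)
E
```

```text
time: 12.45
ee_pos: [0.5631, 0.243, 0.0944]
eef_rot: [-0.256, 0.942, 0.057, 0.208]
ft_force: [0.2, 0.1, -2.8]
width: 0.0141
grip_force: 40.0
t 12.45 ee [0.5631 0.243  0.0944] F [ 0.2  0.1 -2.8] w 0.0141 grip 39.99790096655488
dp [-0.009  0.001  0.005] mm [-1.3  0.1  0.8] rot [ 0.0001 -0.0002  0.0001] deg 0.1
```

```bash
python3 -m pendant '[{"dp":[0,0,0.007],"rotation":[0,0,0],"jaw":0},{"dp":[0,0,0.013],"rotation":[0,0,0],"jaw":0},{"dp":[0,0,0.013],"rotation":[0,0,0],"jaw":0}]'
python3 - <<'E'
from h import *
hang(0)
E
```

```text
time: 12.82
ee_pos: [0.5634, 0.2432, 0.0936]
eef_rot: [-0.255, 0.942, 0.057, 0.208]
ft_force: [-14.4, -7.8, 13.8]
width: 0.0136
grip_force: 40.0
t 12.82 ee [0.5634 0.2432 0.0936] F [-14.4  -7.8  13.8] w 0.0136 grip 40.00145784113556
dp [-0.009  0.001 -0.001] mm [-1.3  0.2 -0.1] rot [ 0.0003 -0.0002 -0.    ] deg 0.1
```

Contact at the expected depth. Release and back off square to the bed.

```bash
python3 -m pendant '[{"dp":[0,0,0],"rotation":[0,0,0],"jaw":0.5},{"dp":[0,0,0],"rotation":[0,0,0],"jaw":0.5},{"dp":[0,0,0],"rotation":[0,0,0],"jaw":0.5},{"dp":[0,0,-0.2],"rotation":[0,0,0],"jaw":0.5},{"dp":[0,0,-0.5],"rotation":[0,0,0],"jaw":0.5},{"dp":[0,0,-0.9],"rotation":[0,0,0],"jaw":0.5},{"dp":[0,0,-0.9],"rotation":[0,0,0],"jaw":0.5}]'
python3 - <<'E'
from h import *
from bench import camera
plan(bed([60,0,150]),toolbed())
t=camera('top');B=tobed(cloud(t).reshape(-1,3)).reshape(400,640,3)
m=(B[...,2]>4)&(B[...,2]<12)&(abs(B[...,1])<80)&(abs(B[...,0])<57)&(t['image'].min(2)>150);f=B[m]
A=np.c_[f[:,:2],np.ones(len(f))];print(len(f),'plane',np.linalg.lstsq(A,f[:,2],rcond=None)[0])
c=camera('wrist');cv2.imwrite('pics/w5.png',c['image'][:,:,::-1]);np.savez('w5.npz',**c)
E
```

```text
time: 13.7
ee_pos: [0.5161, 0.215, 0.2207]
eef_rot: [-0.255, 0.942, 0.058, 0.212]
ft_force: [0.5, 0.4, -0.1]
width: 0.0433
grip_force: 0.0
t 13.7 ee [0.5161 0.215  0.2207] F [ 0.5  0.4 -0.1] w 0.0433 grip 0.0
dp [-0.485  0.004  0.219] mm [-72.8   0.6  32.8] rot [ 0.0003  0.0012 -0.0001] deg 0.4
1048 plane [ 3.68759118e-03 -1.22476448e-03  7.15188164e+00]
```

View pics/w5.png

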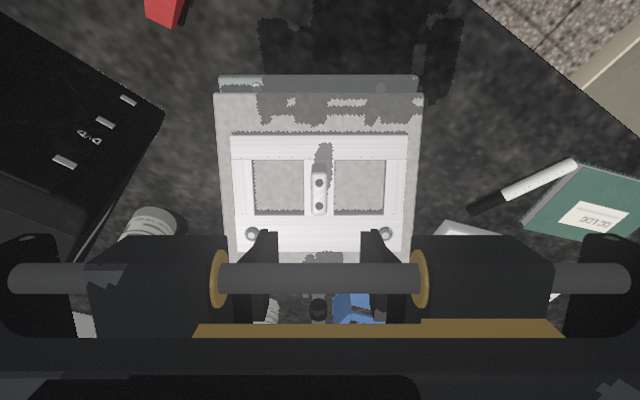

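The wrist view shows the frame flat on the bed, pins through both holes at (251,234) and (386,234), rib at (319,190), lever still open at (318,310). Now I'll regrasp the knob.

```bash
python3 -m pendant '[{"dp":[-0.25,0,0],"rotation":[0,0.001,0],"jaw":0.5},{"dp":[-0.5,0,0],"rotation":[0,0.001,0],"jaw":0.5},{"dp":[-0.75,0,0.05],"rotation":[0,0.001,0],"jaw":0.5},{"dp":[-0.83,0,0.2],"rotation":[0,0.001,0],"jaw":0.5},{"dp":[-0.83,0,0.2],"rotation":[0,0.001,0],"jaw":0.5}]'
python3 - <<'E'
from h import *
plan(bed([112,0,89.5]),toolbed())
E
```

```text
time: 14.42
ee_pos: [0.6226, 0.2782, 0.2365]
eef_rot: [-0.256, 0.944, 0.055, 0.203]
ft_force: [0.4, -0.6, 0.6]
width: 0.0437
grip_force: 0.0
t 14.43 ee [0.6226 0.2782 0.2365] F [ 0.4 -0.6  0.6] w 0.0437 grip 0.0
dp [-0.046 -0.001  0.364] mm [-6.9 -0.2 54.6] rot [ 0.     -0.0021  0.0002] deg 0.8
```

```bash
python3 -m pendant '[{"dp":[-0.03,0,0.1],"rotation":[0,-0.001,0],"jaw":0.5},{"dp":[-0.03,0,0.25],"rotation":[0,-0.001,0],"jaw":0.5},{"dp":[-0.03,0,0.36],"rotation":[0,-0.001,0],"jaw":0.5},{"dp":[-0.03,0,0.36],"rotation":[0,-0.001,0],"jaw":0.5}]'
python3 - <<'E'
from h import *
plan(bed([112,0,89.5]),toolbed())
E
```

```text
time: 14.92
ee_pos: [0.6454, 0.2912, 0.1915]
eef_rot: [-0.256, 0.943, 0.056, 0.207]
ft_force: [-0.3, -0.6, 0.5]
width: 0.0435
grip_force: 0.0
t 14.93 ee [0.6454 0.2912 0.1915] F [-0.3 -0.6  0.5] w 0.0435 grip 0.0
dp [-0.009  0.     0.019] mm [-1.4  0.1  2.8] rot [ 0.0001 -0.0006  0.0001] deg 0.2
```

```bash
python3 -m pendant '[{"dp":[-0.006,0,0.01],"rotation":[0,0,0],"jaw":0.5},{"dp":[-0.006,0,0.01],"rotation":[0,0,0],"jaw":0},{"dp":[-0.006,0,0.01],"rotation":[0,0,0],"jaw":0},{"dp":[-0.006,0,0.01],"rotation":[0,0,0],"jaw":0},{"dp":[-0.006,0,0.01],"rotation":[0,0,0],"jaw":0}]' 15
python3 - <<'E'
from h import *
plan(bed([22,0,34]),toolbed())
E
```

```text
time: 15.55
ee_pos: [0.6477, 0.2918, 0.193]
eef_rot: [-0.255, 0.942, 0.057, 0.209]
ft_force: [-0.8, -3.2, 4.6]
width: 0.0278
grip_force: 15.0
t 15.55 ee [0.6477 0.2918 0.193 ] F [-0.8 -3.2  4.6] w 0.0278 grip 15.000261497916654
dp [0.609 0.005 0.392] mm [91.3  0.8 58.8] rot [ 0.0001 -0.     -0.    ] deg 0.0
```

```bash
python3 -m pendant '[{"dp":[0.042,0,-0.015],"rotation":[0,0,0],"jaw":0},{"dp":[0.151,0,-0.031],"rotation":[0,0,0],"jaw":0},{"dp":[0.261,0,-0.019],"rotation":[0,0,0],"jaw":0},{"dp":[0.364,0,0.02],"rotation":[0,0,0],"jaw":0},{"dp":[0.455,0,0.082],"rotation":[0,0,0],"jaw":0},{"dp":[0.527,0,0.165],"rotation":[0,0,0],"jaw":0},{"dp":[0.577,0,0.264],"rotation":[0,0,0],"jaw":0},{"dp":[0.602,0,0.371],"rotation":[0,0,0],"jaw":0}]'
python3 - <<'E'
from h import *
plan(bed([22,0,34]),toolbed())
E
```

```text
time: 16.55
ee_pos: [0.5967, 0.2621, 0.103]
eef_rot: [-0.255, 0.942, 0.057, 0.208]
ft_force: [2.1, -3.9, 3.8]
width: 0.0281
grip_force: 15.0
t 16.55 ee [0.5967 0.2621 0.103 ] F [ 2.1 -3.9  3.8] w 0.0281 grip 15.000263128895313
dp [-0.001  0.005  0.014] mm [-0.2  0.7  2.1] rot [ 0.0001 -0.0002 -0.    ] deg 0.1
```

```bash
python3 -m pendant '[{"dp":[0,0,0.014],"rotation":[0,0,0],"jaw":0},{"dp":[0,0,0.02],"rotation":[0,0,0],"jaw":0},{"dp":[0,0,0.02],"rotation":[0,0,0],"jaw":0}]'
python3 - <<'E'
from h import *
plan(bed([22,0,34]),toolbed())
E
```

```text
time: 16.92
ee_pos: [0.5974, 0.2625, 0.0999]
eef_rot: [-0.255, 0.943, 0.056, 0.207]
ft_force: [1.0, -5.0, -1.0]
width: 0.0279
grip_force: 15.0
t 16.93 ee [0.5974 0.2625 0.0999] F [ 1. -5. -1.] w 0.0279 grip 14.999926015734673
dp [-0.005  0.004 -0.007] mm [-0.8  0.7 -1. ] rot [ 0.0001 -0.0005 -0.    ] deg 0.2
```

```bash
python3 -m pendant '[{"dp":[0,0,0.01],"rotation":[0,0,0],"jaw":0},{"dp":[0,0,0.02],"rotation":[0,0,0],"jaw":0},{"dp":[0,0,0.02],"rotation":[0,0,0],"jaw":0}]'
python3 - <<'E'
from h import *
plan(bed([22,0,34]),toolbed())
E
```

```text
time: 17.3
ee_pos: [0.5984, 0.2631, 0.0981]
eef_rot: [-0.255, 0.943, 0.057, 0.207]
ft_force: [-7.7, -9.9, 11.9]
width: 0.0283
grip_force: 15.0
t 17.3 ee [0.5984 0.2631 0.0981] F [-7.7 -9.9 11.9] w 0.0283 grip 15.001363414339721
dp [-0.003  0.005 -0.021] mm [-0.5  0.7 -3.1] rot [ 0.0001 -0.0005 -0.0001] deg 0.2
```

The force rise shows the closed stop. Release, back off and check.

```bash
python3 -m pendant '[{"dp":[0,0,0],"rotation":[0,0,0],"jaw":0.45},{"dp":[0,0,0],"rotation":[0,0,0],"jaw":0.45},{"dp":[0,0,0],"rotation":[0,0,0],"jaw":0.45},{"dp":[0,0,-0.2],"rotation":[0,0,0],"jaw":0.45},{"dp":[0,0,-0.5],"rotation":[0,0,0],"jaw":0.45},{"dp":[0.2,0,-0.9],"rotation":[0,0,0],"jaw":0.45},{"dp":[0.2,0,-0.9],"rotation":[0,0,0],"jaw":0.45}]'
python3 - <<'E'
from h import *
from bench import camera
t=camera('top');B=tobed(cloud(t).reshape(-1,3)).reshape(400,640,3);im=t['image']
m=(B[...,2]>4)&(B[...,2]<12)&(abs(B[...,1])<80)&(abs(B[...,0])<57)&(im.min(2)>150);f=B[m]
A=np.c_[f[:,:2],np.ones(len(f))];print(len(f),'plane',np.linalg.lstsq(A,f[:,2],rcond=None)[0])
for n,c in (('top',t),('wrist',camera('wrist'))):
    B=tobed(cloud(c).reshape(-1,3)).reshape(400,640,3);m=(c['image'].max(2)<90)&(abs(B[...,1])<14)&(B[...,2]>18)&(B[...,2]<60)&(abs(B[...,0]-22)<30)
    print(n,'knob',m.sum(),B[m].mean(0) if m.any() else 0,B[m].max(0) if m.any() else 0)
cv2.imwrite('pics/w6.png',c['image'][:,:,::-1])
E
```

```text
time: 18.18
ee_pos: [0.5262, 0.2212, 0.2121]
eef_rot: [-0.255, 0.942, 0.058, 0.211]
ft_force: [0.1, -0.6, -0.3]
width: 0.0391
grip_force: 0.0
819 plane [-3.00535786e-04 -7.12628960e-04  7.30749990e+00]
top knob 45 [21.35704895  0.23671974 38.53202829] [29.28579502 11.40198408 42.18573206]
wrist knob 575 [18.57214642  0.20812372 37.04500146] [50.18122378 13.48729699 41.54702658]
```

View pics/w6.png

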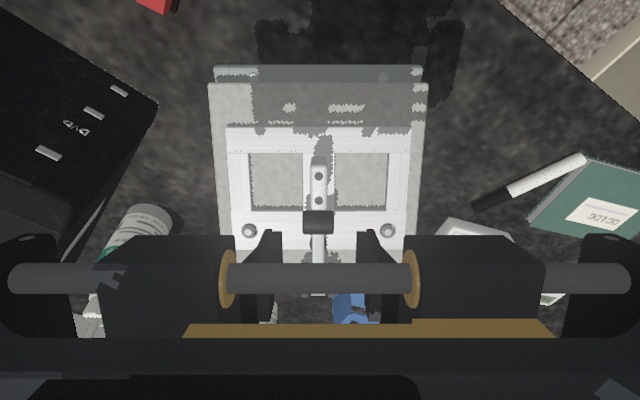

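The picture shows the lever closed, with the knob at (318,222), bed x 21, top at z ≈ 41, as at the start. The frame is flush, with its pins at (250,231) and (388,231). Handing in.

```bash
python3 -c "
from bench import r
print(r.close_job())"
```

```text
the job is handed in; nothing more can be done
None
```

The lever was opened, the frame hung flush on both pins and the lever closed over it; I handed the job in at about 18 s of the 72 s, and no verdict was returned.

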